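# Light the inspection lamp and hold the mirror on the gear's dowel pin

## Task

Wind the lamp timer's wing key clockwise, by several part turns, until it comes up against its stop. Then take the inspection mirror by its handle bar and tilt it until the dowel pin on the ring gear shows in the middle of the bench camera's view (the needle beside the mirror then points straight at the pin's tip in side view); the mirror springs back, so finish while still holding the bar steady at that angle. Do not shift the loose parts on the bench.

Things in the scene. Friction and masses are not known exactly. Their poses are not given: they have to be found in the camera images.
- timer: Clockwork lamp timer, a fixed grey box 110 x 110 mm and 55 mm tall, with a round plate and a steel wing key on top. Origin at the centre of its underside, z up.
- key (a joint): Angle of the wing key (rad): 0 run down, 3.6 at its stop; grows clockwise seen from above. Starts at 0 to 0.6 and stays where it is left (its friction beats its spring); turning takes 0.09 to 0.15 N m. At value q the wing's length lies at the timer's yaw minus q (along the timer's x axis at 0).
- key_grip (a point): Middle of the key's wing, on the key's upright axis, 94 mm above the bench. The wing is an upright flat plate 8 mm thick, 44 mm long (58 mm over its round lobes) and 30 mm tall (77 to 107 mm above the bench); pinch it across the 8 mm.
- rig: Fixed rig: grey foot and steel column (130 to 240 mm behind the mirror's pivot, -x, up to 265 mm tall) carry a camera, a lamp and a side arm (at y 56 to 68 mm, up to 182 mm tall) that holds a round 58 mm mirror. Origin on the bench under the pivot; z up; x is the camera's level line of sight, from camera to pivot. The mirror's hinge runs along y, 175 mm above the bench.
- tilt (a joint): Tilt of the mirror (rad): 0 is sprung rest, glass level facing down, bar upright above the pivot; grows, to 1.15, as the bar tips away from the camera. At t the bar's middle is 100 sin(t) mm along the rig's x from the pivot and 100 cos(t) mm above it; the reflected sight line leaves the pivot dipping 2t below the rig's +x (0.785: straight down). Spring: about 2.5 N per rad at the bar.
- mirror: Round mirror, 58 mm across in a black rim, together with its handle: a U of 10 mm round steel rod standing on its back. Origin at the pivot; y along the hinge; z from the pivot to the handle's cross bar.
- bar (a point): Middle of the handle's cross bar, which runs along the rig's y, 100 mm from the pivot, with 80 mm clear between the U's legs. Pinch the cross bar across its 10 mm from above, between the legs (it may turn between the fingers), or push it.
- needle: Thin steel needle, 120 mm long, on the mirror's hinge, 51 mm to the rig's -y side, geared to turn 2 rad for each rad of the mirror. Origin at the mirror's pivot; y is the hinge axis; its x axis (along the needle) is the camera's line of sight after reflection: the pin shows in the middle of the view when it lies on this axis.
- gear: Ring gear lying flat, fixed on the bench under and beyond the mirror: 130 mm across, bore 82 mm, 40 mm thick. Origin on the bench under its dowel pin; the gear's centre is 52 mm from it along x; z up.
- pin (a point): Tip of the dowel pin, 12 mm thick and 14 mm tall, standing on the rim of the ring gear; its tip is 54 mm above the bench. It stands in the upright plane through the rig's x axis, from 0 to 120 mm ahead of the mirror's pivot.
- bearing: Loose bearing ring, 72 mm across, 22 mm tall; bystander. Origin under its centre.
- pinion: Loose pinion, 64 mm across, 45 mm tall; bystander. Origin under its centre.
- shaft: Loose stepped shaft, 110 mm long, 38 mm thick, lying along its x; bystander. Origin under its middle.
- wrench: Loose wrench, 180 mm long, lying flat along its x; bystander. Origin under its middle.
- screwdriver: Loose screwdriver, 200 mm long, lying along its x; bystander. Origin under its middle.
- can: Loose can, 60 mm across, 85 mm tall; bystander. Origin under its centre.
- nut1: Loose hexagon nut, 22 mm across, 11 mm tall, lying inside the ring gear; bystander.
- nut2: A second such nut inside the ring gear; bystander.
Things that resemble listed ones, but are neither listed nor needed, are in the scene too. There is more than one size of the timer; the one meant has the size given above. What is shaped like the gear but turquoise is not meant.

How it is judged:
By the outcome, as a careful person would: the job done as asked, in the order asked, and still so for the second after the job is handed in, while the arm keeps its last pose, push and grip.
It also fails if it takes over 58 s, if anything falls off the work surface, if the arm or the gripper's body presses on something with over 40 N, if the wrist force passes 120 N, or if a joint passes its speed limit or range.

## Robot

A 6-joint arm with a two-finger parallel gripper is mounted at the origin on the work surface. World frame = base frame: x ahead of the robot, y to its left, z up, the work surface at z = 0. Lengths are in m, angles in rad, forces in N, time in s.
With the tool pointing down it reaches from about 0.35 to 0.975 m from the base axis. Payload 4.9 kg.
Tool frame: the origin (TCP) lies between the finger pads; the fingertips stand 25 mm ahead of it and the grasp point (between the pads) lies 6 mm ahead of it; z points along the fingers, y is the line along which they close (so a half turn about z gives the same grasp; the last joint's range is limited). The gripper opens to 85 mm and grips with 20 to 120 N. Pads are 22 mm wide; open, the fingers measure 114 mm over their backs; the gripper's body (76 mm by 85 mm) begins 54 mm behind the grasp point. The pads swing forward as they close: fully open they stand 13 mm farther back than shut.
Start: joints at [1.157, 0.053, 1.613, -0, 1.476, -0.119], TCP at [0.182, 0.598, 0.229] pointing down, gripper open.
Joint ranges: [-3.01, 3.01], [-1.01, 2.22], [0.06, 2.58], [-1.02, 4.17], [0.09, 2.62], [-3.14, 3.14]. Speed limits (rad/s): [2.57, 2.57, 3.14, 3.14, 3.14, 3.14].

## Interface

Orientations are given as a unit quaternion [w, x, y, z].
In Python, from plant import manip gives the robot as it stands.
- The arm moves only by the shell command python3 -m inch 'ROWS'. ROWS is JSON, a list of rows, each a list of 3 entries, a list of its own where there are three numbers: the shift along the tool's x, y, z in m, then the turn, a rotation vector about the tool's x, y, z in rad, then the opening, from 0 (shut) to 1 (fully open). A call has 1 to 8 rows; each row shifts and turns the commanded pose from where the row before left it, along the tool's axes as they then stand; what a row does not reach is not made up. A row lasts 1/10 s, in which the tool goes at most 50 mm and 8.59 degrees, less where a joint would pass 70% of its speed; a pose out of reach is approached as far as the arm can. A call with a gripper value outside its range is refused whole. The fingers move at their own pace and stop on an object; the grip force is fixed at half the most. Time passes only in rows, so rows that do not move let the fingers close. It gives the time, the measured TCP pose, the force, the opening and the grip force at its end, in the units of the state.
- manip.state(): the state, without advancing time (a new reading comes with each control period).
- manip.grab_frame(name): name is "scene" or "side" or "wrist"; returns (picture, depth): 400x640x3 uint8, red, green, blue; 400x640 float32, m along the optical axis (not along the pixel's ray), 0 where there is no reading.
- manip.camera_params(name): a dict with "camera_matrix" (3x3 intrinsics, pixels), "rvec" (rotation vector, rad) and "tvec" (3), from world to camera coordinates, as OpenCV has them. Camera axes: x right, y down, z forward; pixel columns grow to the right and rows downward; lengths in m; the calibration is good to about 2 mm. A picture is of the moment at which its call begins: read the wrist's pose just before it. camera_params takes no time and is no camera call; for the wrist camera it gives the pose at the moment of the call.
- manip.job_done(): hands the job in; it is judged then, once.
Trained networks look in the newest picture that a camera, given by its name, has taken for a name from the list of things; names that differ only in an ending like _2 or _b are one class to them, and where a whole thing is asked for, a point or a joint stands for the part that bears it (a point fixed in the world has none). Each returns a list of dicts, best first, with "score" (0 to 1); they miss things now and then, are a little off and sometimes report something else, mostly with a low value. They report only what shows in the picture. A call takes as long as a camera call. They do not tell look-alikes from the thing itself.
- manip.look_for(camera, label): "point" ([x, y, z] in m, in world coordinates, good to about 4 mm: the middle of the surface that is visible of it).
The state is a dict: "time": time; "joint_pos": joint angles; "joint_vel": joint speeds; "joint_efforts": joint torques, N m; "tool_pos": TCP position; "tool_rot": TCP orientation; "contact_force": force on the tool from outside, world axes, zero at the start; "ft_torque": the same for the moment, N m; "gripper_width": opening from 0.0 (shut) to 1.0 (fully open); "grasp_force": force on a finger pad.
Only numpy, scipy, OpenCV 4.12 (cv2) and the standard library are available. Lean on these libraries where they do the work, as an engineer would, in place of code of your own. Each camera call takes 0.05 s, during which the arm holds its last target. There are 200 camera calls.

## Working session

There is one attempt and no reset: what is moved stays moved. The work goes in short steps, Python scripts to look and compute and a shell command to move; the robot and the scene stay as the last step left them, time stands still between calls to the robot, and variables do not carry over. Pictures are saved under pics/ and viewed, at most 10 in all, crops included, and the job is handed in when it is done.

```bash
ls; mkdir -p pics
cat > h.py <<'E'
import numpy as np, cv2
from plant import manip
from scipy.spatial.transform import Rotation as R
def cam(n):
    p=manip.camera_params(n); return np.array(p["camera_matrix"]),cv2.Rodrigues(np.array(p["rvec"],float))[0],np.array(p["tvec"],float).ravel()
def proj(n,P):
    K,r,t=cam(n); c=(r@np.atleast_2d(P).T).T+t; u=(K@c.T).T; return u[:,:2]/u[:,2:]
def cloud(n,d):
    K,r,t=cam(n); v,u=np.indices(d.shape); 
    c=np.stack([(u-K[0,2])/K[0,0]*d,(v-K[1,2])/K[1,1]*d,d],-1)
    w=(c-t)@r; w[d==0]=np.nan; return w
def grab(n):
    s=manip.state(); im,d=manip.grab_frame(n); return im,d,cloud(n,d)
E
python3 - <<'E'
from h import *
out=[]
for n in ("scene","side"):
    im,d,w=grab(n); np.savez(f"{n}0.npz",im=im,d=d,w=w); out.append(im)
    for l in ("timer","key","rig","mirror","bar","needle","gear","pin"):
        print(n,l,[(np.round(o["point"],3).tolist(),round(o["score"],2),proj(n,o["point"]).round().astype(int).tolist()[0]) for o in manip.look_for(n,l)][:4])
for n,i in zip(("scene","side"),out): cv2.imwrite(f"pics/{n}0.png",i[...,::-1])
print(manip.state())
E
```

```text
pics
scene timer [([0.505, -0.345, 0.057], 0.95, [274, 183]), ([0.36, -0.53, 0.039], 0.77, [284, 154])]
scene key [([0.498, 0.112, 0.014], 0.61, [351, 265]), ([0.479, -0.357, 0.096], 0.47, [278, 170])]
scene rig [([0.571, -0.06, 0.153], 0.81, [299, 207]), ([0.599, 0.14, 0.179], 0.48, [328, 240])]
scene mirror [([0.684, -0.29, 0.029], 0.67, [236, 214])]
scene bar [([0.558, 0.09, 0.197], 0.77, [331, 220]), ([0.601, 0.137, 0.176], 0.52, [327, 240]), ([0.344, -0.312, 0.007], 0.46, [317, 185])]
scene needle [([0.599, 0.136, 0.178], 0.57, [327, 239])]
scene gear [([0.511, 0.144, 0.037], 0.79, [354, 267]), ([0.636, 0.286, 0.04], 0.65, [348, 317])]
scene pin [([0.634, 0.284, 0.04], 0.86, [347, 316])]
side timer [([0.355, -0.565, 0.038], 0.7, [295, 384]), ([0.476, -0.38, 0.059], 0.61, [330, 318]), ([0.487, 0.113, 0.039], 0.33, [317, 204])]
side key [([0.35, -0.553, 0.066], 0.56, [293, 375])]
side rig [([0.558, -0.106, 0.147], 0.91, [346, 228]), ([0.479, -0.364, 0.094], 0.6, [331, 307])]
side mirror [([0.557, 0.08, 0.185], 0.76, [338, 181])]
side bar [([0.556, 0.084, 0.188], 0.57, [338, 180])]
[... 259 characters left out ...]
 0.9, 'joint_pos': array([ 1.15700697e+00,  5.26470225e-02,  1.61284276e+00, -8.90730392e-06,
        1.47596664e+00, -1.18982424e-01]), 'joint_vel': array([ 0.00118707,  0.00074822,  0.0006507 ,  0.00064691, -0.00251638,
       -0.00018745]), 'joint_efforts': array([-1.19745691e-03, -3.93684268e+01, -3.70464993e+01, -2.42413153e-04,
        4.05942883e-04,  1.99826950e-06]), 'tool_pos': array([0.18159469, 0.5980532 , 0.22917069]), 'tool_rot': array([2.22082407e-05, 1.46869837e-01, 9.89155825e-01, 6.45450270e-05]), 'contact_force': array([0.04657881, 0.47101949, 0.49857255]), 'ft_torque': array([-0.00683876, -0.05072419, -0.02626209]), 'grasp_force': 0.0, 'gripper_width': 0.9987366275343061}
```

Run:
```python
from h import *
a=np.load("scene0.npz")["im"]; b=np.load("side0.npz")["im"]
c=np.vstack([cv2.resize(a[130:350,180:440],(700,592))])[...,::-1]
cv2.imwrite("pics/scene_c.png",c)
cv2.imwrite("pics/side_c.png",cv2.resize(b[130:400,220:480],(578,600))[...,::-1])
```

```text
(no output)
```

View pics/scene_c.png

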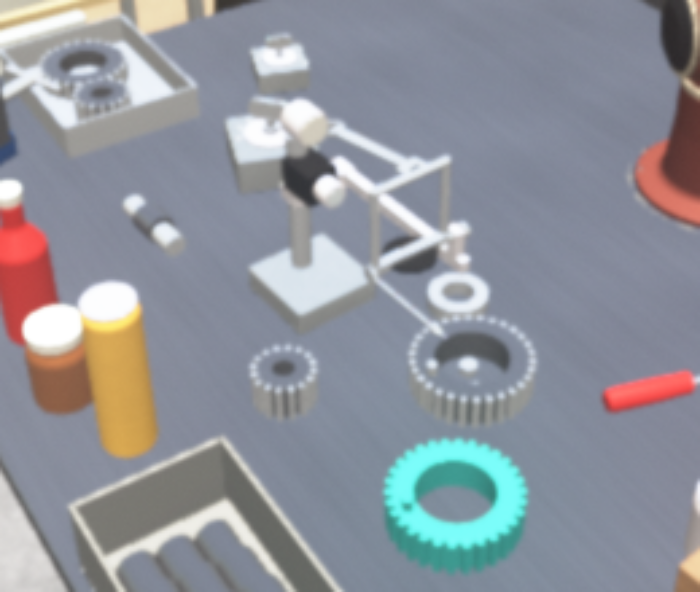

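View pics/side_c.png

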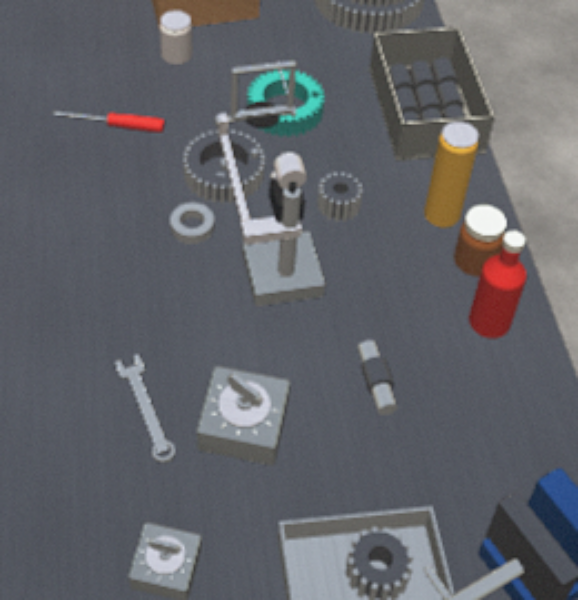

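The scene view shows the rig with its mirror over the grey gear at (354,267), the turquoise ring at (348,316), and two timers at (274,183) and (284,154). The side view shows the larger timer at (330,318) and a smaller one at (294,380). I'll check their sizes from depth.

Run:
```python
from h import *
def rect(P):
    r=cv2.minAreaRect((P[:,:2]*1000).astype(np.float32)); return np.round(r[0]),np.round(r[1]),round(r[2],1),len(P)
for n in ("scene","side"):
    w=np.load(n+"0.npz")["w"].reshape(-1,3)
    def sel(c,r,z0,z1): return w[(np.hypot(w[:,0]-c[0],w[:,1]-c[1])<r)&(w[:,2]>z0)&(w[:,2]<z1)]
    print(n)
    P=sel((.49,-.365),.12,.02,.12); print("big hist",np.histogram(P[:,2],np.arange(.02,.125,.01))[0])
    P=sel((.355,-.55),.09,.02,.12); print("small hist",np.histogram(P[:,2],np.arange(.02,.125,.01))[0]); print(rect(P))
    print("big",rect(sel((.49,-.365),.1,.045,.07)))
    P=sel((.49,-.365),.06,.08,.112); print("wing",rect(P),P.mean(0).round(3))
    for z0,z1 in((.24,.29),(.2,.24),(.15,.2),(.01,.03)):
        P=sel((.54,-.02),.2,z0,z1); print("rig",z0,rect(P) if len(P)>2 else 0)
    P=sel((.5,.11),.09,.032,.045);print("gear",rect(P)); P=sel((.5,.11),.09,.046,.06);print("pin",rect(P) if len(P)>2 else len(P),P.mean(0).round(3))
    P=sel((.56,.08),.13,.255,.3);print("bar",rect(P) if len(P)>2 else 0)
```

```text
scene
big hist [ 42  46  53 256  42  15  29  30  34   2]
small hist [ 48 154  36  12  24  11   0   0   0   0]
(array([ 353., -550.]), array([88., 78.]), 69.5, 285)
big (array([ 481., -357.]), array([118., 107.]), 78.0, 329)
wing (array([ 475., -358.]), array([22., 53.]), 42.5, 95) [ 0.479 -0.356  0.095]
rig 0.24 (array([548.,  -5.]), array([216.,  99.]), 85.9, 357)
rig 0.2 (array([560., -16.]), array([101., 222.]), 3.6, 184)
rig 0.15 (array([550.,  18.]), array([129., 296.]), 4.8, 900)
rig 0.01 (array([550.,  14.]), array([291., 281.]), 62.4, 894)
gear (array([499., 132.]), array([137., 134.]), 3.6, 784)
pin (array([546., 120.]), array([38.,  9.]), 55.0, 19) [0.551 0.129 0.052]
bar (array([554.,  90.]), array([100.,  13.]), 4.5, 157)
side
big hist [ 68  65 110 804 162   9  25  27  48   9]
small hist [ 47 443 207  18  27  25   0   0   0   0]
(array([ 353., -556.]), array([79., 77.]), 70.6, 767)
big (array([ 477., -360.]), array([114., 111.]), 70.5, 1039)
wing (array([ 476., -360.]), array([13., 56.]), 40.0, 105) [ 0.477 -0.361  0.098]
rig 0.24 (array([562., -16.]), array([100., 218.]), 3.9, 285)
rig 0.2 (array([559., -23.]), array([ 99., 224.]), 2.4, 147)
rig 0.15 (array([551.,  13.]), array([125., 302.]), 4.7, 664)
rig 0.01 (array([560.,  11.]), array([314., 340.]), 8.7, 669)
gear (array([500., 128.]), array([139., 132.]), 83.2, 440)
pin (array([504., 115.]), array([121., 104.]), 78.5, 23) [0.513 0.12  0.05 ]
bar (array([555.,  84.]), array([100.,  16.]), 5.1, 107)
```

Candidates for the timer: (330,318) in the side view has a 111 to 114 mm footprint with its top at about 55 mm, and (294,380) is about 78 mm with its top at about 35 mm. The first fits. Its centre is (0.478,-0.359), and the wing lies at about -50°, so q ≈ 0.53. The gear is the grey one, centred at (0.500,0.130), not the turquoise one. Next I move over the timer and confirm with a wrist crop.

```bash
python3 -m inch '[[[-0.032,-0.029,-0.0065],[0,0,0],1],[[-0.032,-0.029,-0.0065],[0,0,0],1],[[-0.032,-0.029,-0.0065],[0,0,0],1],[[-0.032,-0.029,-0.0065],[0,0,0],1],[[-0.032,-0.029,-0.0065],[0,0,0],1],[[-0.032,-0.029,-0.0065],[0,0,0],1],[[-0.032,-0.029,-0.0065],[0,0,0],1],[[-0.032,-0.029,-0.0065],[0,0,0],1]]'
python3 -m inch '[[[-0.0165,-0.0425,0],[0,0,0],1],[[-0.0165,-0.0425,0],[0,0,0],1],[[-0.0165,-0.0425,0],[0,0,0],1],[[-0.0165,-0.0425,0],[0,0,0],1],[[-0.0165,-0.0425,0],[0,0,0],1],[[-0.0165,-0.0425,0],[0,0,0],1],[[-0.0165,-0.0425,0],[0,0,0],1],[[-0.0165,-0.0425,0],[0,0,0],1]]'
```

```text
time: 1.7
tool_pos: [0.3597, 0.3001, 0.2816]
tool_rot: [0.0, 0.147, 0.989, 0.0]
contact_force: [0.1, 0.5, 0.7]
gripper_width: 0.998
grasp_force: 0.0
time: 2.5
tool_pos: [0.3864, -0.0639, 0.2815]
tool_rot: [0.001, 0.147, 0.989, -0.0]
contact_force: [1.5, 0.7, 0.3]
gripper_width: 0.999
grasp_force: 0.0
```

```bash
python3 -m inch '[[[-0.0248,-0.0365,0.004],[0,0,0],1],[[-0.0248,-0.0365,0.004],[0,0,0],1],[[-0.0248,-0.0365,0.004],[0,0,0],1],[[-0.0248,-0.0365,0.004],[0,0,0],1],[[-0.0248,-0.0365,0.004],[0,0,0],1],[[-0.0248,-0.0365,0.004],[0,0,0],1],[[-0.0248,-0.0365,0.004],[0,0,0],1],[[0,0,0],[0,0,0.144],1]]'
python3 -m inch '[[[0,0,0],[0,0,0.144],1],[[0,0,0],[0,0,0.144],1],[[0,0,0],[0,0,0.144],1],[[0,0,0],[0,0,0],1]]'
python3 - <<'E'
from h import *
s=manip.state(); im,d,w=grab("wrist"); cv2.imwrite("pics/w1.png",im[...,::-1])
print(proj("wrist",[.478,-.359,.1]), [(np.round(o["point"],4),o["score"]) for l in("key","key_grip") for o in manip.look_for("wrist",l)])
def rect(P):
    r=cv2.minAreaRect((P[:,:2]*1000).astype(np.float32)); return np.round(r[0],1),np.round(r[1],1),round(r[2],1),len(P)
w=w.reshape(-1,3); m=np.hypot(w[:,0]-.478,w[:,1]+.359)
P=w[(m<.045)&(w[:,2]>.085)&(w[:,2]<.112)]; print("wing",rect(P),P[:,2].max())
P=P[P[:,2]>.1];print(rect(P))
P=w[(m<.1)&(w[:,2]>.048)&(w[:,2]<.06)]; print("box",rect(P))
R_=R.from_quat(np.roll(s["tool_rot"],-1)).as_matrix(); print(s["tool_pos"],R_[:,1])
E
```

```text
time: 3.3
tool_pos: [0.4784, -0.3609, 0.2506]
tool_rot: [-0.001, 0.221, 0.975, 0.0]
contact_force: [-0.1, 0.9, 0.6]
gripper_width: 1.004
grasp_force: 0.0
time: 3.7
tool_pos: [0.4785, -0.357, 0.2531]
tool_rot: [-0.0, 0.422, 0.907, 0.0]
contact_force: [-0.9, 0.2, -0.1]
gripper_width: 1.002
grasp_force: 0.0
[[318.75032704 175.54659475]] [(array([ 0.3543, -0.5488,  0.0681]), 0.66), (array([ 0.475 , -0.3596,  0.106 ]), 0.63), (array([ 0.473 , -0.3519,  0.0534]), 0.3), (array([ 0.5624, -0.1275,  0.0359]), 0.17), (array([ 0.4751, -0.357 ,  0.1083]), 0.93), (array([ 0.3494, -0.5518,  0.0639]), 0.79)]
wing (array([ 475.6, -356.9]), array([ 8. , 55.1]), 41.6, 560) 0.10877028083871296
(array([ 476.3, -357.6]), array([ 8., 53.]), 41.6, 512)
box (array([ 476.6, -358.1]), array([110.2, 110.3]), 71.2, 9962)
[ 0.47852913 -0.35701451  0.25308593] [7.64728973e-01 6.44352075e-01 2.26291625e-05]
```

View pics/w1.png

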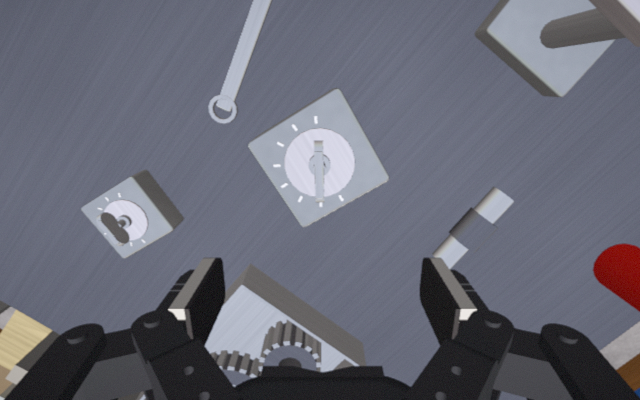

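The wrist picture shows the wanted timer at (319,165): a 110 x 110 mm box with a 53 mm wing nearly aligned with the tool. The small timer is at (125,222). I descend and grip.

```bash
python3 -m inch '[[[0.0007,-0.002,0.038],[0,0,-0.026],1],[[0,0,0.038],[0,0,0],1],[[0,0,0.038],[0,0,0],1],[[0,0,0.037],[0,0,0],1],[[0,0,0],[0,0,0],0.5],[[0,0,0],[0,0,0],0],[[0,0,0],[0,0,0],0],[[0,0,0],[0,0,0],0]]'
python3 -m inch '[[[0,0,0],[0,0,0],0],[[0,0,0],[0,0,0],0],[[0,0,0],[0,0,0],0]]'
```

```text
time: 4.65
tool_pos: [0.478, -0.3591, 0.1054]
tool_rot: [0.002, 0.41, 0.912, -0.001]
contact_force: [0.3, -0.3, -0.1]
gripper_width: 0.329
grasp_force: 0.0
time: 4.95
tool_pos: [0.4776, -0.3591, 0.1049]
tool_rot: [0.002, 0.41, 0.912, -0.001]
contact_force: [-0.2, 0.5, 1.4]
gripper_width: 0.001
grasp_force: 0.1
```

Run:
```python
from h import *
print(manip.state())
im,d,w=grab("wrist"); im2,_,_=grab("side")
a=cv2.resize(im[150:400,120:520],(800,500)); cv2.imwrite("pics/w2.png",a[...,::-1])
for p in ([.4764,-.3578,.107],):print(proj("wrist",p),proj("side",p))
b=im2[260:360,260:400]; cv2.imwrite("pics/s2.png",cv2.resize(b,(700,500))[...,::-1])
```

```text
{'time': 4.95, 'joint_pos': array([-7.69029266e-01,  9.27412991e-02,  1.78584058e+00, -2.78610679e-04,
        1.25888468e+00, -1.49484118e+00]), 'joint_vel': array([ 0.00315947,  0.00717602,  0.00415754,  0.01390144, -0.01261194,
        0.00250196]), 'joint_efforts': array([-7.31347385e-02, -3.46277189e+01, -3.05156922e+01,  1.54304551e-01,
       -5.94215258e-02, -6.48654859e-04]), 'tool_pos': array([ 0.47759721, -0.35905781,  0.10489866]), 'tool_rot': array([ 1.89534636e-03,  4.09995171e-01,  9.12085350e-01, -8.25483541e-04]), 'contact_force': array([-0.20240604,  0.48654693,  1.35932826]), 'ft_torque': array([-0.04579231, -0.00773862,  0.0330731 ]), 'grasp_force': 0.12876000798314635, 'gripper_width': 0.000886780898626645}
[[318.94338799 255.56320161]] [[329.95721487 302.73185573]]
```

View pics/w2.png

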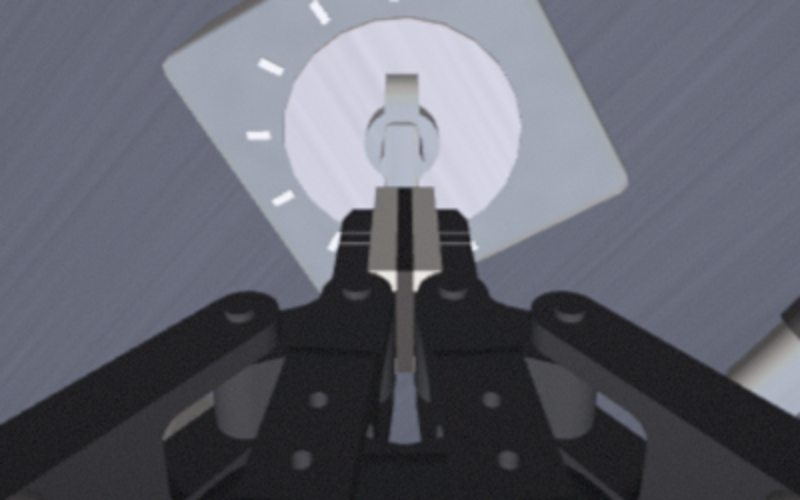

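Run:
```python
from h import *
im,d,w=grab("wrist"); np.savez("w2.npz",im=im,d=d,w=w)
for u,v in((309,247),(333,247),(321,192),(321,215),(321,235),(322,250),(322,270),(322,300),(322,330),(309,270),(322,360)): print(u,v,w[v,u].round(4),d[v,u].round(4),im[v,u])
print(cam("wrist")[0])
print(manip.state()["gripper_width"],[ (l,o["point"],o["score"]) for l in("key_grip",) for o in manip.look_for("wrist",l)])
```

```text
309 247 [ 0.4677 -0.3544  0.1146] 0.1495 [115 113 110]
333 247 [ 0.4757 -0.3476  0.1141] 0.15 [117 113 112]
321 192 [ 0.4586 -0.3363  0.0964] 0.1606 [160 157 156]
321 215 [ 0.4637 -0.342   0.1065] 0.1534 [181 186 201]
321 235 [ 0.4704 -0.3496  0.106 ] 0.1571 [179 185 199]
322 250 [ 0.4719 -0.3506  0.1175] 0.1467 [33 31 34]
322 270 [ 0.472  -0.3506  0.1336] 0.1314 [31 32 30]
322 300 [ 0.476  -0.3551  0.1443] 0.1232 [87 82 83]
322 330 [ 0.4852 -0.3656  0.1433] 0.1285 [84 82 84]
309 270 [ 0.468  -0.3537  0.1342] 0.1308 [117 114 113]
322 360 [ 5.876e-01 -4.813e-01  2.000e-04] 0.313 [ 98 100 117]
[[340.09745212   0.         321.99204686]
 [  0.         340.09745212 193.69167427]
 [  0.           0.           1.        ]]
-0.0015975421202421994 [('key_grip', [0.4653, -0.3445, 0.1046], 0.86), ('key_grip', [0.3605, -0.555, 0.0569], 0.76), ('key_grip', [0.5367, -0.15, 0.0142], 0.51)]
```

View pics/s2.png

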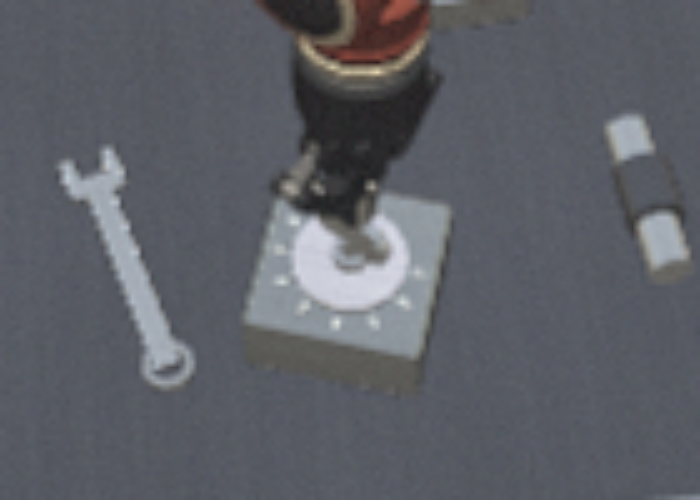

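The s2 crop shows the gripper standing above the wing at about (350,230), with the fingers shut over its top. The pad tips look higher than the stated geometry, so I'll measure them in the tool frame.

Run:
```python
from h import *
s=manip.state(); Rt=R.from_quat(np.roll(s["tool_rot"],-1)).as_matrix(); p=np.array(s["tool_pos"])
K,r,t=cam("wrist"); c=-r.T@t; print("cam in tool",(Rt.T@(c-p)).round(4), "cam z axis in tool",(Rt.T@r[2]).round(3))
z=np.load("w2.npz"); q=(z["w"]-p)@Rt
for v in range(236,300,4):
    print(v,[tuple((q[v,u]*1000).round().astype(int)) for u in (300,309,322,333,345)])
im,d,w=grab("side"); q=(w-p)@Rt; m=(abs(q[...,0])<.06)&(abs(q[...,1])<.06)&(w[...,2]>.085)&(w[...,2]<.2)
print(np.histogram(w[m][:,2],np.arange(.085,.2,.01)))
P=w[m]; k=np.argsort(P[:,2])[:25]; print((q[m][k]*1000).round().astype(int).tolist())
```

```text
cam in tool [ 0.0788  0.0015 -0.1446] cam z axis in tool [-0.311 -0.001  0.951]
236 [(np.int64(-10), np.int64(-12), np.int64(45)), (np.int64(-7), np.int64(-6), np.int64(38)), (np.int64(12), np.int64(1), np.int64(-3)), (np.int64(-11), np.int64(8), np.int64(46)), (np.int64(-11), np.int64(15), np.int64(46))]
240 [(np.int64(-13), np.int64(-12), np.int64(46)), (np.int64(-14), np.int64(-7), np.int64(46)), (np.int64(10), np.int64(1), np.int64(-2)), (np.int64(-14), np.int64(8), np.int64(46)), (np.int64(-14), np.int64(15), np.int64(46))]
244 [(np.int64(-16), np.int64(-12), np.int64(46)), (np.int64(10), np.int64(-4), np.int64(-7)), (np.int64(10), np.int64(1), np.int64(-7)), (np.int64(10), np.int64(6), np.int64(-7)), (np.int64(-17), np.int64(16), np.int64(46))]
248 [(np.int64(-19), np.int64(-12), np.int64(46)), (np.int64(10), np.int64(-4), np.int64(-12)), (np.int64(10), np.int64(1), np.int64(-11)), (np.int64(11), np.int64(6), np.int64(-12)), (np.int64(-19), np.int64(16), np.int64(46))]
252 [(np.int64(-22), np.int64(-13), np.int64(46)), (np.int64(10), np.int64(-4), np.int64(-14)), (np.int64(10),
[... 2529 characters left out ...]
np.int64(6), np.int64(1), np.int64(-40)), (np.int64(11), np.int64(5), np.int64(-47)), (np.int64(13), np.int64(9), np.int64(-50))]
(array([25, 19, 18, 13, 11,  9, 12, 42, 32, 31, 39]), array([0.085, 0.095, 0.105, 0.115, 0.125, 0.135, 0.145, 0.155, 0.165,
       0.175, 0.185, 0.195]))
[[26, -5, 19], [-2, -4, 19], [-4, -2, 18], [-11, -5, 18], [4, -1, 18], [-14, -3, 18], [-23, -5, 17], [18, -4, 17], [6, -3, 17], [22, -4, 16], [-12, -1, 16], [15, -3, 16], [8, -6, 16], [-19, -5, 16], [10, -4, 15], [-17, -3, 15], [-11, -4, 14], [-2, -3, 14], [-27, -5, 12], [-27, -1, 12], [-23, -5, 12], [-27, 4, 11], [4, -2, 10], [-5, -3, 10], [-1, -3, 10]]<stdin>:6: RuntimeWarning: invalid value encountered in cast
```

The measurement is clear: the shut fingertips are really about 5 mm behind the reported TCP (world z ≈ 0.11), not 25 mm ahead, so they closed above the wing. I'll go by what is measured: open, descend 28 mm in small steps watching the force, and close.

```bash
python3 -m inch '[[[0,0,0],[0,0,0],0.7],[[0,0,0],[0,0,0],0.7],[[0,0,0],[0,0,0],0.7],[[0,0,0],[0,0,0],0.7],[[0.002,0,0.008],[0,0,0],0.7],[[0,0,0.008],[0,0,0],0.7],[[0,0,0.006],[0,0,0],0.7]]'
python3 -m inch '[[[0,0,0.006],[0,0,0],0.7],[[0,0,0],[0,0,0],0],[[0,0,0],[0,0,0],0],[[0,0,0],[0,0,0],0],[[0,0,0],[0,0,0],0],[[0,0,0],[0,0,0],0]]'
```

```text
time: 5.9
tool_pos: [0.4746, -0.3556, 0.0785]
tool_rot: [-0.001, 0.41, 0.912, 0.0]
contact_force: [0.7, -0.0, 0.6]
gripper_width: 0.702
grasp_force: 0.0
time: 6.5
tool_pos: [0.4749, -0.357, 0.0748]
tool_rot: [-0.0, 0.41, 0.912, -0.001]
contact_force: [-3.9, -2.2, 3.0]
gripper_width: 0.083
grasp_force: 58.7
```

Now the wing is held (7 mm, 59 N). First part turn.

```bash
python3 -m inch '[[[0,0,0],[0,0,0.147],0],[[0,0,0],[0,0,0.147],0],[[0,0,0],[0,0,0.147],0],[[0,0,0],[0,0,0.147],0],[[0,0,0],[0,0,0.147],0],[[0,0,0],[0,0,0.147],0],[[0,0,0],[0,0,0.147],0],[[0,0,0],[0,0,0],0]]'
python3 - <<'E'
from h import *
s=manip.state(); print(s["ft_torque"],s["joint_pos"],s["tool_pos"])
E
```

```text
time: 7.3
tool_pos: [0.4759, -0.3568, 0.0748]
tool_rot: [0.001, 0.806, 0.592, 0.0]
contact_force: [-0.2, -2.9, -0.3]
gripper_width: 0.085
grasp_force: 58.7
[-0.32623574  0.02891775 -0.0661425 ] [-7.68563533e-01  1.23528073e-01  1.80777006e+00  1.61328950e-04
  1.20796501e+00 -4.65666959e-01] [ 0.47585847 -0.35682954  0.07476479]
```

```bash
python3 -m inch '[[[0,0,0],[0,0,0],1],[[0,0,0],[0,0,0],1],[[0,0,0],[0,0,0],1],[[0,0,0],[0,0,0],1],[[0,0,0],[0,0,0],1],[[0,0,0],[0,0,-0.147],1],[[0,0,0],[0,0,-0.147],1],[[0,0,0],[0,0,-0.147],1]]'
python3 -m inch '[[[0,0,0],[0,0,-0.147],1],[[0,0,0],[0,0,-0.147],1],[[0,0,0],[0,0,-0.147],1],[[0,0,0],[0,0,-0.147],1],[[0,0,0],[0,0,0],1]]'
python3 - <<'E'
from h import *
im,d,w=grab("wrist"); w=w.reshape(-1,3); m=np.hypot(w[:,0]-.4764,w[:,1]+.358)
P=w[(m<.035)&(w[:,2]>.098)&(w[:,2]<.112)]; r=cv2.minAreaRect((P[:,:2]*1000).astype(np.float32)); print(r,len(P))
s=manip.state();print(s["tool_pos"],s["joint_pos"][5],np.degrees(np.arctan2(*R.from_quat(np.roll(s["tool_rot"],-1)).as_matrix()[1::-1,1])))
E
```

```text
time: 8.1
tool_pos: [0.4752, -0.3561, 0.0741]
tool_rot: [-0.0, 0.654, 0.756, 0.0]
contact_force: [0.1, 0.3, -0.3]
gripper_width: 1.001
grasp_force: 0.0
time: 8.6
tool_pos: [0.4752, -0.3562, 0.0741]
tool_rot: [-0.0, 0.41, 0.912, 0.0]
contact_force: [0.9, -1.0, -1.0]
gripper_width: 1.003
grasp_force: 0.0
((476.8418273925781, -357.18328857421875), (54.733909606933594, 9.529258728027344), 71.96308898925781) 3488
[ 0.47522954 -0.35616626  0.07410795] -1.4917924505957099 41.44168193426362
```

The key turned as expected: the wing lies at 72°, so q ≈ 1.56. A half-turn regrip would pass joint 6's range, but turning on from -18° to +160° total stays within it. I go back to the wing's angle, regrip and make the second part turn.

```bash
python3 -m inch '[[[-0.002,0,0],[0,0,0.147],1],[[0,0,0],[0,0,0.147],1],[[0,0,0],[0,0,0.147],1],[[0,0,0],[0,0,0.147],1],[[0,0,0],[0,0,0.147],1],[[0,0,0],[0,0,0.147],1],[[0,0,0],[0,0,0.147],1],[[0,0,0],[0,0,0.01],0]]'
python3 -m inch '[[[0,0,0],[0,0,0],0],[[0,0,0],[0,0,0],0],[[0,0,0],[0,0,0],0],[[0,0,0],[0,0,0],0],[[0,0,0],[0,0,0],0],[[0,0,0],[0,0,0],0]]'
python3 -m inch '[[[0,0,0],[0,0,0.147],0],[[0,0,0],[0,0,0.147],0],[[0,0,0],[0,0,0.147],0],[[0,0,0],[0,0,0.147],0],[[0,0,0],[0,0,0.147],0],[[0,0,0],[0,0,0.147],0],[[0,0,0],[0,0,0.147],0],[[0,0,0],[0,0,0],0]]'
python3 - <<'E'
from h import *
s=manip.state(); print(s["ft_torque"],s["joint_pos"],np.degrees(np.arctan2(*R.from_quat(np.roll(s["tool_rot"],-1)).as_matrix()[1::-1,1])))
E
```

```text
time: 9.45
tool_pos: [0.4766, -0.3577, 0.0741]
tool_rot: [-0.0, 0.809, 0.587, 0.0]
contact_force: [0.3, -0.1, -0.4]
gripper_width: 0.853
grasp_force: 0.0
time: 10.05
tool_pos: [0.4758, -0.3575, 0.0743]
tool_rot: [-0.001, 0.809, 0.588, -0.001]
contact_force: [-5.4, 1.9, 4.3]
gripper_width: 0.084
grasp_force: 58.7
time: 10.85
tool_pos: [0.4761, -0.3578, 0.0743]
tool_rot: [0.0, 0.993, 0.114, -0.001]
contact_force: [-4.1, 0.6, 3.1]
gripper_width: 0.09
grasp_force: 58.7
[ 0.12543529  0.7106134  -0.06188621] [-7.69005917e-01  1.27875615e-01  1.80391935e+00 -8.45227509e-04
  1.21041629e+00  5.72936369e-01] -76.87054079811433
```

```bash
python3 -m inch '[[[0,0,0],[0,0,0.145],0],[[0,0,0],[0,0,0.145],0],[[0,0,0],[0,0,0.145],0],[[0,0,0],[0,0,0.145],0],[[0,0,0],[0,0,0.145],0],[[0,0,0],[0,0,0.145],0],[[0,0,0],[0,0,0.1],0],[[0,0,0],[0,0,0],0]]'
cat > tq.py <<'E'
from h import *
s=manip.state(); print(s["ft_torque"],s["joint_pos"][5],np.degrees(np.arctan2(*R.from_quat(np.roll(s["tool_rot"],-1)).as_matrix()[1::-1,1])),s["joint_efforts"][5])
E
python3 tq.py
python3 -m inch '[[[0,0,0],[0,0,0.045],0],[[0,0,0],[0,0,0],0]]'; python3 tq.py
python3 -m inch '[[[0,0,0],[0,0,0.04],0],[[0,0,0],[0,0,0],0]]'; python3 tq.py
```

```text
time: 11.65
tool_pos: [0.476, -0.3583, 0.0743]
tool_rot: [0.001, 0.933, -0.361, -0.0]
contact_force: [-5.0, -1.4, 4.7]
gripper_width: 0.089
grasp_force: 59.1
[-0.08720956  0.83316807 -0.01469723] 1.540244029358812 -132.29667366253597 0.3778399061411619
time: 11.85
tool_pos: [0.476, -0.3583, 0.0743]
tool_rot: [0.001, 0.925, -0.381, -0.0]
contact_force: [-5.6, -0.8, 2.7]
gripper_width: 0.086
grasp_force: 60.2
[-0.15212626  0.91072172  0.0122531 ] 1.5840126251257771 -134.8065919687401 0.17198088113218546
time: 12.05
tool_pos: [0.476, -0.3583, 0.0743]
tool_rot: [0.001, 0.917, -0.399, -0.0]
contact_force: [-6.0, -1.1, 3.7]
gripper_width: 0.089
grasp_force: 64.9
[-0.1050368   0.85790121  0.1597347 ] 1.6234632798187378 -137.05775212319992 0.32596321776509285
```

```bash
python3 -m inch '[[[0,0,0],[0,0,0.04],0],[[0,0,0],[0,0,0],0]]'; python3 tq.py
python3 -m inch '[[[0,0,0],[0,0,0.04],0],[[0,0,0],[0,0,0],0],[[0,0,0],[0,0,0],0]]'; python3 tq.py
```

```text
time: 12.25
tool_pos: [0.476, -0.3583, 0.0743]
tool_rot: [0.001, 0.909, -0.417, -0.0]
contact_force: [-5.4, -1.8, 3.7]
gripper_width: 0.086
grasp_force: 80.8
[-0.16834388  0.90067781  0.74870672] 1.6620164609641543 -139.24592443791772 0.8845752105116844
time: 12.55
tool_pos: [0.476, -0.3583, 0.0744]
tool_rot: [0.001, 0.901, -0.434, -0.0]
contact_force: [-5.0, -1.5, 4.3]
gripper_width: 0.086
grasp_force: 98.8
[-0.09771801  0.89323368  1.30057524] 1.6997785571904942 -141.38437520376908 1.3666105270385742
```

The torque climbs to 1.3 N m with the key held fast, so it is at its stop (q ≈ 3.6). I ease off, release, lift and check.

```bash
python3 -m inch '[[[0,0,0],[0,0,-0.035],0],[[0,0,0],[0,0,-0.035],0],[[0,0,0],[0,0,0],1],[[0,0,0],[0,0,0],1],[[0,0,0],[0,0,0],1],[[0,0,0],[0,0,0],1],[[0,0,-0.02],[0,0,0],1],[[0,0,-0.03],[0,0,0],1]]'
python3 -m inch '[[[0,0,-0.04],[0,0,0],1],[[0,0,-0.04],[0,0,0],1],[[0,0,-0.04],[0,0,0],1],[[0,0,-0.04],[0,0,0],1],[[0,0,-0.04],[0,0,0],1],[[0,0,0],[0,0,0],1]]'
python3 - <<'E'
from h import *
im,d,w=grab("wrist"); w=w.reshape(-1,3); m=np.hypot(w[:,0]-.4764,w[:,1]+.358)
P=w[(m<.035)&(w[:,2]>.098)&(w[:,2]<.112)]; r=cv2.minAreaRect((P[:,:2]*1000).astype(np.float32)); print(r,len(P))
s=manip.state(); Rt=R.from_quat(np.roll(s["tool_rot"],-1)).as_matrix()
print(s["tool_pos"],s["joint_pos"],Rt[:,1])
print(Rt.T@(np.array([.555,.13,.34])-s["tool_pos"]))
E
```

```text
time: 13.35
tool_pos: [0.4753, -0.3563, 0.1219]
tool_rot: [-0.001, 0.914, -0.406, -0.002]
contact_force: [0.3, 0.1, 0.0]
gripper_width: 1.002
grasp_force: 0.0
time: 13.95
tool_pos: [0.4786, -0.3594, 0.3326]
tool_rot: [0.002, 0.914, -0.406, 0.006]
contact_force: [0.9, -1.2, -0.0]
gripper_width: 1.003
grasp_force: 0.0
((476.10748291015625, -356.1122741699219), (7.922494888305664, 50.55622863769531), 44.58528518676758) 310
[ 0.4778571  -0.35869723  0.32886899] [-7.68561365e-01 -5.75675251e-02  1.55889518e+00  3.12106882e-04
  1.63199555e+00  1.63777065e+00] [-0.74163962 -0.67079798 -0.00086408]
[-0.31059065 -0.38503896 -0.01335492]
```

The key wing is now at 44.6° across, so q ≈ 3.61: at the stop. Next I move over the mirror, passing above the rig.

```bash
python3 -m inch '[[[-0.028,-0.035,-0.002],[0,0,0],1],[[-0.028,-0.035,-0.002],[0,0,0],1],[[-0.028,-0.035,-0.002],[0,0,0],1],[[-0.028,-0.035,-0.002],[0,0,0],1],[[-0.028,-0.035,-0.002],[0,0,0],1],[[-0.028,-0.035,-0.001],[0,0,0],1],[[-0.028,-0.035,-0.001],[0,0,0],1],[[-0.028,-0.035,-0.001],[0,0,0],1]]'
python3 -m inch '[[[-0.028,-0.035,0],[0,0,0],1],[[-0.028,-0.035,0],[0,0,0],1],[[-0.028,-0.035,0],[0,0,0],1],[[0,0,0],[0,0,-0.13],1],[[0,0,0],[0,0,-0.13],1],[[0,0,0],[0,0,-0.13],1],[[0,0,0],[0,0,-0.13],1],[[0,0,0],[0,0,-0.13],1]]'
python3 -m inch '[[[0,0,0],[0,0,-0.13],1],[[0,0,0],[0,0,-0.13],1],[[0,0,0],[0,0,0],1],[[0,0,0],[0,0,0],1]]'
python3 - <<'E'
from h import *
s=manip.state(); im,d,w=grab("wrist"); np.savez("w3.npz",im=im,d=d,w=w); cv2.imwrite("pics/w3.png",im[...,::-1])
Rt=R.from_quat(np.roll(s["tool_rot"],-1)).as_matrix(); print(s["tool_pos"],Rt[:,1],s["joint_pos"])
for l in("bar","pin","mirror","needle","gear"): print(l,[(np.round(o["point"],4).tolist(),round(o["score"],2)) for o in manip.look_for("wrist",l)][:3])
w=w.reshape(-1,3)
def rect(P):
    r=cv2.minAreaRect((P[:,:2]*1000).astype(np.float32)); return np.round(r[0],1),np.round(r[1],1),round(r[2],1),len(P)
m=np.hypot(w[:,0]-.555,w[:,1]-.087)
P=w[(m<.07)&(w[:,2]>.266)&(w[:,2]<.29)]; print("bar",rect(P),np.median(P,0))
m=np.hypot(w[:,0]-.5,w[:,1]-.13)
P=w[(m<.08)&(w[:,2]>.034)&(w[:,2]<.044)]; print("gear",rect(P),cv2.minEnclosingCircle((P[:,:2]*1000).astype(np.float32)))
P=w[(m<.08)&(w[:,2]>.049)&(w[:,2]<.058)]; print("pin",rect(P) if len(P) else 0,np.median(P,0))
E
```

```text
time: 14.8
tool_pos: [0.5337, -0.0018, 0.3351]
tool_rot: [0.0, 0.914, -0.406, -0.001]
contact_force: [-0.1, -0.4, -0.1]
gripper_width: 1.001
grasp_force: 0.0
time: 15.6
tool_pos: [0.5552, 0.1291, 0.3348]
tool_rot: [0.0, 0.996, -0.09, -0.002]
contact_force: [-1.6, 0.5, -0.4]
gripper_width: 1.003
grasp_force: 0.0
time: 16.0
tool_pos: [0.5554, 0.129, 0.3357]
tool_rot: [-0.0, 0.999, 0.036, -0.001]
contact_force: [-0.3, -0.5, 0.2]
gripper_width: 1.0
grasp_force: 0.0
[0.55543243 0.12897255 0.3356677 ] [ 7.13354835e-02 -9.97452376e-01 -8.02883468e-05] [ 9.75941767e-02 -1.17168853e-01  1.60383223e+00  1.34937208e-04
  1.65699463e+00  1.59700577e+00]
bar [([0.5563, 0.0873, 0.2075], 0.74)]
pin [([0.4872, 0.1467, 0.0378], 0.8), ([0.6334, 0.2783, 0.0392], 0.67)]
mirror [([0.5569, 0.0895, 0.2116], 0.61)]
needle []
gear [([0.4957, 0.1426, 0.0408], 0.87), ([0.6293, 0.2832, 0.0405], 0.85)]
bar (array([556.6,  87.7]), array([99.2, 10.1]), 4.1, 2280) [0.5631524  0.08885805 0.27923904]
gear (array([499.7, 138.6]), array([136.3, 119.7]), 12.4, 3440) ((501.28375244140625, 130.3318634033203), 68.72508239746094)
pin (array([553.9, 127.6]), array([10.4, 10.2]), 4.3, 71) [0.55390523 0.1277394  0.05410942]
```

View pics/w3.png

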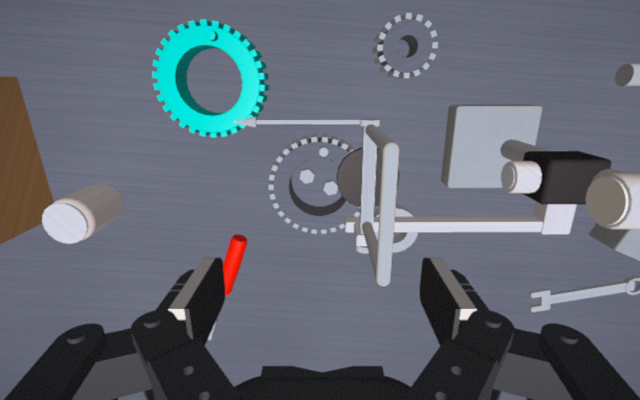

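The view shows the bar from (390,145) to (383,280), the needle level at (310,122), and the grey gear at (315,185) with its pin at about (324,152). The turquoise gear at (210,78) is not meant. The pin measures at (0.554,0.128,0.054), in the rig's plane, 40 mm ahead of the pivot and 53 mm from the gear's centre, all of which fits. The target is t ≈ 0.626. I grasp the bar.

```bash
python3 -m inch '[[[-0.0015,0.0415,0],[0,0,0],1],[[0,0,0.02],[0,0,0],1],[[0,0,0.02],[0,0,0],1],[[0,0,0.02],[0,0,0],1],[[0,0,0.022],[0,0,0],1],[[0,0,0],[0,0,0],0.4],[[0,0,0],[0,0,0],0],[[0,0,0],[0,0,0],0]]'
python3 -m inch '[[[0,0,0],[0,0,0],0],[[0,0,0],[0,0,0],0],[[0,0,0],[0,0,0],0],[[0,0,0],[0,0,0],0]]'
```

```text
time: 17.1
tool_pos: [0.5582, 0.0875, 0.257]
tool_rot: [0.0, 0.999, 0.037, 0.001]
contact_force: [-0.1, 0.0, 0.6]
gripper_width: 0.511
grasp_force: 0.0
time: 17.5
tool_pos: [0.5579, 0.0875, 0.2565]
tool_rot: [-0.0, 0.999, 0.037, 0.001]
contact_force: [-0.6, -0.3, 4.8]
gripper_width: 0.088
grasp_force: 58.6
```

Run:
```python
from h import *
s=manip.state(); im,d,w=grab("wrist"); p=s["tool_pos"]; Rt=R.from_quat(np.roll(s["tool_rot"],-1)).as_matrix(); q=(w-p)@Rt
cv2.imwrite("pics/w4.png",cv2.resize(im[180:340,200:440],(750,500))[...,::-1])
for v in range(228,272,4): print(v,[tuple((q[v,u]*1000).round().tolist()) for u in (305,312,322,330,338)])
print(proj("wrist",[.5566,.0877,.28]))
```

```text
228 [(-17.0, -12.0, 77.0), (27.0, -4.0, -22.0), (28.0, -0.0, -23.0), (27.0, 3.0, -22.0), (-17.0, 11.0, 78.0)]
232 [(-20.0, -12.0, 77.0), (25.0, -4.0, -21.0), (26.0, -0.0, -23.0), (25.0, 3.0, -21.0), (-20.0, 11.0, 77.0)]
236 [(-23.0, -12.0, 77.0), (23.0, -4.0, -21.0), (24.0, -0.0, -23.0), (24.0, 3.0, -22.0), (-23.0, 11.0, 77.0)]
240 [(-26.0, -12.0, 76.0), (22.0, -4.0, -23.0), (23.0, -0.0, -23.0), (22.0, 3.0, -23.0), (-26.0, 11.0, 77.0)]
244 [(13.0, -8.0, -7.0), (20.0, -4.0, -22.0), (21.0, -0.0, -23.0), (20.0, 3.0, -22.0), (13.0, 7.0, -8.0)]
248 [(12.0, -8.0, -10.0), (18.0, -4.0, -22.0), (19.0, -0.0, -22.0), (18.0, 3.0, -21.0), (13.0, 7.0, -11.0)]
252 [(13.0, -7.0, -15.0), (16.0, -4.0, -21.0), (18.0, -0.0, -24.0), (16.0, 3.0, -21.0), (13.0, 7.0, -14.0)]
256 [(13.0, -7.0, -18.0), (15.0, -4.0, -22.0), (16.0, -0.0, -23.0), (15.0, 3.0, -22.0), (13.0, 6.0, -18.0)]
260 [(13.0, -7.0, -22.0), (13.0, -4.0, -21.0), (14.0, -0.0, -23.0), (13.0, 3.0, -23.0), (13.0, 6.0, -21.0)]
264 [(13.0, -7.0, -25.0), (11.0, -4.0, -22.0), (12.0, -0.0, -23.0), (11.0, 3.0, -22.0), (13.0, 6.0, -26.0)]
268 [(13.0, -7.0, -28.0), (9.0, -4.0, -22.0), (11.0, -0.0, -24.0), (9.0, 3.0, -21.0), (13.0, 6.0, -28.0)]
[[321.70707753 292.5247048 ]]
```

View pics/w4.png

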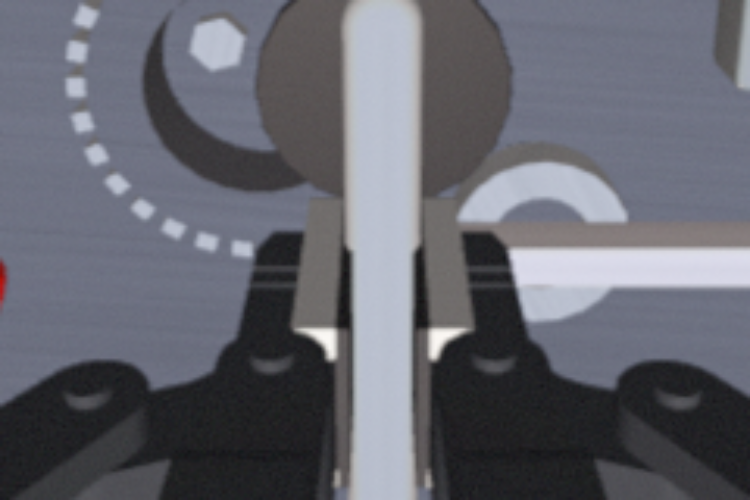

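The crop shows the bar held centrally between the pads at (380,290), 13 mm in from the tips. I tilt along the arc to t ≈ 0.626.

```bash
python3 -m inch '[[[0,-0.0078,0.0003],[0,0,0],0],[[0,-0.0078,0.0009],[0,0,0],0],[[0,-0.0077,0.0015],[0,0,0],0],[[0,-0.0075,0.0022],[0,0,0],0],[[0,-0.0073,0.0026],[0,0,0],0],[[0,-0.0072,0.0033],[0,0,0],0],[[0,-0.0068,0.0039],[0,0,0],0],[[0,-0.0065,0.0043],[0,0,0],0]]'
python3 -m inch '[[[0,0,0],[0,0,0],0],[[0,0,0],[0,0,0],0]]'
python3 - <<'E'
from h import *
s=manip.state(); print(s["tool_pos"],s["contact_force"])
for n in("scene","side","wrist"):
    im,d,w=grab(n); np.savez(n+"5.npz",im=im,d=d,w=w)
    f=w.reshape(-1,3)
    u=np.array([-.0715,.9974]); v=np.array([.9974,.0715]); o=np.array([.5566,.0877])
    a=(f[:,:2]-o)@u; b=(f[:,:2]-o)@v; z=f[:,2]
    m=(abs(b-.051)<.012)&(a>-.03)&(a<.13)&(z>.058)&(z<.2)
    print(n,m.sum(), [l and (np.round(q["point"],3).tolist(),round(q["score"],2)) for l in("pin","needle","bar") for q in manip.look_for(n,l)[:2]])
    A=np.c_[a,b,z][m]; A=A[np.argsort(-A[:,2])]; print((A[::max(1,len(A)//12)]*1000).round(1).tolist())
    print("proj pivot,tip,pin",proj(n,[[.6075,.0914,.175],[.5539,.1277,.054],[.5524,.1461,.256]]).round().tolist())
E
```

```text
time: 18.35
tool_pos: [0.5535, 0.1462, 0.2364]
tool_rot: [0.0, 0.999, 0.037, 0.001]
contact_force: [1.9, -2.0, 3.3]
gripper_width: 0.093
grasp_force: 61.2
time: 18.55
tool_pos: [0.5534, 0.1464, 0.2362]
tool_rot: [-0.0, 0.999, 0.037, 0.001]
contact_force: [2.7, 0.6, 4.2]
gripper_width: 0.089
grasp_force: 61.2
[0.55342032 0.14636633 0.23623135] [2.72445147 0.5828986  4.15090884]
scene 97 [([0.507, 0.144, 0.038], 0.89), ([0.636, 0.282, 0.04], 0.79), ([0.601, 0.101, 0.137], 0.48), ([0.561, 0.103, 0.188], 0.93), ([0.495, 0.11, 0.013], 0.46)]
[[21.7, 49.5, 199.6], [8.2, 46.1, 189.3], [11.7, 45.3, 184.2], [5.8, 51.1, 179.7], [-4.2, 50.4, 176.4], [-2.0, 48.7, 170.0], [9.2, 47.0, 155.3], [12.4, 46.0, 138.9], [11.3, 45.3, 123.2], [20.9, 49.1, 106.2], [28.5, 47.9, 88.6], [33.7, 51.9, 79.5], [34.2, 48.7, 66.6]]
proj pivot,tip,pin [[316.0, 232.0], [339.0, 265.0], [345.0, 212.0]]
side 48 [([0.486, 0.109, 0.04], 0.95), ([0.635, 0.26, 0.034], 0.93), ([0.443, 0.422, 0.062], 0.44), ([0.549, 0.107, 0.213], 0.77)]
[[12.8, 41.5, 198.0], [9.9, 48.2, 194.8], [4.9, 47.4, 189.9], [8.9, 41.2, 187.2], [-6.9, 48.5, 186.3], [-6.2, 49.0, 180.7], [-2.3, 42.8, 178.0], [-1.9, 47.0, 167.2], [12.6, 52.1, 132.6], [11.5, 48.9, 118.9], [24.8, 49.5, 90.3], [30.7, 55.2, 78.1]]
proj pivot,tip,pin [[352.0, 180.0], [335.0, 198.0], [335.0, 153.0]]
wrist 1050 [([0.504, 0.155, 0.043], 0.86), ([0.639, 0.282, 0.04], 0.68), ([0.605, 0.101, 0.16], 0.63), ([0.564, 0.099, 0.193], 0.85)]
[[12.5, 43.6, 199.9], [8.6, 44.8, 194.9], [10.9, 49.4, 189.2], [2.4, 41.1, 185.6], [-1.7, 51.9, 183.9], [-0.7, 47.1, 182.8], [6.0, 49.1, 180.9], [8.4, 48.3, 176.3], [7.3, 50.7, 159.4], [13.7, 51.5, 140.4], [20.2, 50.8, 117.1], [30.4, 50.5, 86.5], [36.1, 49.7, 71.0]]
proj pivot,tip,pin [[419.0, 137.0], [341.0, 170.0], [322.0, 286.0]]
```

```bash
cat > fit.py <<'E'
from h import *
import sys
u=np.array([-.0715,.9974]); v=np.array([.9974,.0715]); o=np.array([.5566,.0877])
def go(f,n):
    f=f.reshape(-1,3); a=(f[:,:2]-o)@u; b=(f[:,:2]-o)@v; z=f[:,2]
    m=(abs(b-.05)<.008)&(a>-.02)&(a<.08)&(z>.06)&(z<.16)
    P=np.c_[a,z][m].astype(np.float32)
    if len(P)<8: print(n,"few",len(P)); return
    vx,vz,x0,z0=cv2.fitLine(P,cv2.DIST_HUBER,0,.01,.01).ravel()
    k=vx/vz; print(n,len(P),"dip",np.degrees(np.arctan2(-vz,vx)*np.sign(-vz) if 0 else np.arctan2(1,-k)).round(2),"a at z=.175",(x0+k*(.175-z0))*1000,"a at z=.054",(x0+k*(.054-z0))*1000,"zmin",z[m].min())
    m=(abs(b)<.012)&(a>.02)&(a<.06)&(z>.049)&(z<.058); q=np.c_[a,b,z][m]
    if len(q)>5: print("  pin",len(q),(np.median(q,0)*1000).round(1),((q.min(0)+q.max(0))/2*1000).round(1),(np.ptp(q,0)*1000).round(1))
if __name__=="__main__":
    for n in("scene","side","wrist"): go(np.load(n+"5.npz")["w"],n)
    go(np.load("w3.npz")["w"],"w3")
E
python3 fit.py
```

```text
scene 51 dip 71.24 a at z=.175 0.01630187 a at z=.054 41.11694 zmin 0.0666127186408827
  pin 15 [42.8 -0.9 53.1] [41.8 -2.3 53.6] [12.2 11.5  8.4]
side 19 dip 73.04 a at z=.175 -0.6549638 a at z=.054 36.255146 zmin 0.07498544481511965
  pin 7 [39.6 -0.5 52.7] [37.4 -0.7 52. ] [ 9.5 11.8  5.3]
wrist 359 dip 72.19 a at z=.175 1.4850125 a at z=.054 40.361217 zmin 0.06443206465294342
  pin 15 [41.7  4.4 53.2] [41.5  3.3 52. ] [8.  3.7 5.4]
w3 few 0
```

The needle fits from the wrist and scene cameras pass the pin-tip height at 40.4 mm and 41.1 mm ahead of the pivot. The pin itself sits at 40 to 42 mm, so the needle points at the pin's tip. The bar is held steadily at 61 N, so I hand it in.

```bash
python3 -m inch '[[[0,0,0],[0,0,0],0],[[0,0,0],[0,0,0],0],[[0,0,0],[0,0,0],0]]'; python3 -c "from plant import manip; print(manip.job_done())"
```

```text
time: 19.45
tool_pos: [0.5534, 0.146, 0.2365]
tool_rot: [-0.0, 0.999, 0.037, 0.001]
contact_force: [4.5, 0.9, 5.2]
gripper_width: 0.092
grasp_force: 61.4
the job is handed in; nothing more can be done
None
```

The job is handed in at 19.5 s, with no verdict returned: the key is wound to its stop (about 3.6 rad) in three part turns, and the mirror is held steady at about 0.63 rad tilt with the needle pointing within about 1 mm of the pin's tip.

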